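# Hook the plate carrier out of the loader tunnel

## Robot

A 7-joint arm with a two-finger parallel gripper is mounted at the origin on the work surface. World frame = base frame: x ahead of the robot, y to its left, z up, the work surface at z = 0. Lengths are in m, angles in rad, forces in N, time in s.
With the tool pointing down it reaches from about 0.4 to 0.85 m from the base axis. Payload 10.4 kg.
Tool frame: the origin (TCP) lies at the very end of the fingers, on their centre line; the grasp point (between the pads) lies 19 mm behind it; z points along the fingers, y is the direction in which the jaws open and shut (so a half turn about z gives the same grasp; the last joint's range is limited). The gripper opens to 87 mm and grips with 3 to 60 N. Pads are 19 mm wide; open, the fingers measure 117 mm over their backs; the gripper's body (75 mm by 190 mm) begins 51 mm behind the grasp point.
Start: joints at [-1.159, 0.332, -0.065, 1.46, 0.022, 1.35, -0.088], TCP at [0.263, 0.567, 0.223] pointing down, gripper open.
Joint ranges: [-2.6, 2.6], [-0.5, 2.12], [-1.47, 1.34], [0.16, 2.42], [-1.27, 4.41], [0.06, 2.06], [-2.6, 2.6]. Speed limits (rad/s): [2.22, 2.22, 2.79, 2.79, 3.14, 3.14, 3.14].

## Interface

Orientations are given as a unit quaternion [x, y, z, w].
In Python, from bench import r, eyes, job gives the robot as it stands. The module is installed in compiled form; this text tells all that it offers.
- The arm moves only by the tool play_rows, never from a script. Its argument "motion" is a list of rows, each a list of 7 numbers: the shift along the tool's x, y, z as a fraction of full scale, then the turn, a rotation vector about the tool's x, y, z as a fraction of full scale, then the opening in per cent of the stroke, from 0 (shut) to 100 (fully open). A call has 1 to 5 rows; each row is the pose to reach, as a shift and turn from the pose commanded when the call began, along the tool's axes at that moment; what a row does not reach only later rows make up. Full scale, the value 1, is 0.2 m for a shift and 90 degrees for a turn. A row lasts 1/8 s, in which the tool goes at most 62.5 mm and 10.7 degrees, less where a joint would pass 70% of its speed; a pose out of reach is approached as far as the arm can. A call with a number of a shift or a turn outside -1 to 1 is refused whole. A call with a gripper value outside its range is refused whole. The fingers move at their own pace and stop on an object; "squeeze" is the grip in N (left out, the last holds). Time passes only in rows, so rows that repeat a pose let the fingers close. It gives the time, the measured TCP pose, the force and the opening at its end, in the units of the state.
- r.read_state(): the state, without advancing time (a new reading comes with each control period).
- eyes.camera(name): name is "scene" or "top" or "wrist"; returns a dict with "image" (480x640x3 uint8, red, green, blue), "mtx" (3x3 intrinsics, pixels), "dist" ([k1, k2, p1, p2, k3] as OpenCV has them; the pictures are not rectified), "R" (3x3) and "t" (3): a world point X has camera coordinates R X + t. Camera axes: x right, y down, z forward; pixel columns grow to the right and rows downward; lengths in m; the calibration is good to about 2 mm. A picture is of the moment at which its call begins. There is no depth.
- job.close_job(): hands the job in, once; it reports no verdict.
Trained networks look in a picture, given as the dict that the camera call returned (one of the last four; its "shot" number tells which), for a name from the list of things; names that differ only in an ending like _2 or _b are one class to them, and where a whole thing is asked for, a point or a joint stands for the part that bears it (a point fixed in the world has none). Each returns a list of dicts, best first, with "p" (0 to 1); they miss things now and then, are a little off and sometimes report something else, mostly with a low value. They report only what shows in the picture. A call takes as long as a camera call. They do not tell look-alikes from the thing itself.
- eyes.regions_of(picture, label): "region" (480x640 bool, what is visible of it) and "xy" ([column, row] in pixels, amid what is visible of it).
- eyes.landmark_of(picture, label): "xy" ([column, row] in pixels: a listed point, or the origin of a listed thing).
The state is a dict: "time": time; "joint_positions": joint angles; "joint_vel": joint speeds; "joint_torque": joint torques, N m; "ee_pos": TCP position; "eef_rot": TCP orientation; "ft_force": force on the tool from outside, world axes, zero at the start; "torque": the same for the moment, N m; "width": finger opening in m.
Only numpy, scipy, OpenCV 4.12 (cv2) and the standard library are available. Lean on these libraries where they do the work, as an engineer would, in place of code of your own. Each camera call takes 0.05 s, during which the arm holds its last target. There are 200 camera calls.

## Task

The plate carrier sits deep under the loader's clear cover: take the hook tool from the rubber mat, hook it behind the carrier's wire bail and drag the carrier out, touching it with the hook only and not knocking the loader, until it meets the two rubber buffers. Hold it pressed on the buffers for about a second with a steady 12 N beyond what sliding it takes, never over 18 N. Then unhook, lay the hook tool back on the mat and let go, leaving the carrier resting against the buffers and all else where it stands.

Things in the scene. Friction and masses are not known exactly. Their poses are not given: they have to be found in the camera images.
- hook_grip (a point): Centre of the hook tool's upright grey handle, 21 mm above its underside. Handle 42 mm tall; waist 24 mm wide (y), 40 mm long (x), between end cheeks 36 mm wide. An 8 mm steel rod runs along +x, axis 31 mm above the underside; 140 mm from the handle centre it turns down into the hook. It starts upright on handle and tip, 120 g; grip across the waist from above.
- hook_tip (a point): Lowest point of the 8 mm thick hook, 140 mm along +x from the handle's centre and 21 mm lower, level with the handle's underside; axes of the hook tool: x along the rod to the hook, z up.
- mat: Fixed dark rubber mat, 250 (x) x 150 (y) x 3 mm, origin at the centre of its underside. The hook tool starts on it and is to be laid back on it.
- station: Fixed loader, a low tunnel. Origin on the bench, middle of the lane's front end; +x along the lane into the tunnel. Deck 300 x 180 mm, top 10 mm above the bench, rails 16 mm high and 135 mm apart. Clear cover from x = 90 to 300 mm, open in front: roof 125 to 131 mm above the bench, panes at y = +-87 mm. The hook tool may only brush it (under 10 N).
- buffer: Pair of sprung rubber buffers at the lane's front end, on screw sleeves: the contact plane is set somewhere from 50 to 90 mm along the lane; the setting differs each time and is not measured. Pads give 8 N per mm, up to 6 mm; |y| = 44 to 62 mm, 13 to 35 mm above the bench; bail and hook pass between them. Brackets, screws before: to 30 mm high. Origin, axes: the loader's.
- stop (a point): Foremost possible contact plane of the buffers (sleeves screwed right in), 50 mm from the loader's origin along the lane, 24 mm above the bench, axes of the loader; the real plane lies 0 to 40 mm further along +x.
- carrier: Loose plate carrier: aluminium block 88 (x) x 130 (y) x 34 mm with a white 24-well plate on top (46 mm in all), 0.4 to 0.8 kg, sliding on the deck between the rails with 2.5 mm play either side. Origin at the bottom middle of its front face; +x points to its back (into the tunnel), z up.
- carrier_front (a point): Middle of the carrier's front face, 14 mm above its underside; the face meets the buffers. Axes of the carrier.
- bail (a point): Middle of the cross bar of the carrier's bail, an 8 mm steel wire loop standing level out of the front face: bar axis 30 mm before the face, 28 mm above the carrier's underside, 56 mm long along y. Clear gap between bar and face 26 mm, open above and below.
Mind the look-alikes: they are no part of the job. Leave any red look-alike of the part that bears hook_grip alone.

How it is judged:
On the way, in this order (a step that is already met when the one before it is completed fails the run):
1. the hook is behind the carrier's bail, between cross bar and front face (x of hook_tip in the frame of carrier between -0.028 and 0 m and y of hook_tip in the frame of carrier between -0.026 and 0.026 m and z of hook_tip in the frame of carrier between -0.005 and 0.024 m), for 0.1 s.
2. the carrier is pressed onto the buffers with more than 8 N, by the hook behind the bail, for 0.4 s (all of step 1 and contact force between carrier and buffer above 8 N and contact force between hook and carrier above 3 N), for 0.4 s.
At the end, for the whole second after the job is handed in: The carrier stands in its lane, still resting against the buffers (over 0.2 N), and the hook tool lies on the mat, handle and tip over the mat, let go and at rest (x of carrier_front in the frame of stop between -0.006 and 0.044 m and contact force between carrier and buffer above 0.2 N and y of carrier_front in the frame of stop between -0.006 and 0.006 m and x of hook_grip in the frame of mat between -0.125 and 0.125 m and y of hook_grip in the frame of mat between -0.075 and 0.075 m and x of hook_tip in the frame of mat between -0.125 and 0.125 m and y of hook_tip in the frame of mat between -0.075 and 0.075 m and height (world z) of hook_grip below 0.035 m and height (world z) of hook_tip below 0.03 m and linear speed of each of hook, carrier below 0.02 m/s); the robot touches nothing.
It fails at once if the buffers are pressed by the carrier with more than 18 N (contact force between carrier and buffer above 18 N).
It fails at once if the robot itself touches the carrier (contact force between any of the fingers, the arm and carrier above 1 N).
It fails at once if the hook tool knocks the loader with more than 10 N (contact force between hook and station above 10 N).
It fails at once if a bystander on the bench is shifted by more than 30 mm (distance of any of tipbox, bottle, beaker, dish, puck, timer, block from where it was at the start of the episode above 0.03 m).
It also fails if it takes over 72 s, if anything falls off the work surface, if the arm or the gripper's body presses on something with over 40 N, if the wrist force passes 120 N, or if a joint passes its speed limit or range.

## Working session

There is one attempt and no reset: what is moved stays moved. The work goes in short steps, Python scripts to look and compute and a tool call to move; the robot and the scene stay as the last step left them, time stands still between calls to the robot, and variables do not carry over. Pictures are saved under pics/ and viewed, about 8 in all and at most 12, crops included, and the job is handed in when it is done.

Besides the shell and the picture viewer there is one more tool, called after "Call:" as a command line: name --pt "numbers of a row" for each row, then --argument value for the rest. play_rows: Moves the arm, as the interface text tells. Shift numbers are shares of 0.2 m and turn numbers shares of 90 degrees, none past 1 either way. Its arguments: {"type":"object","properties":{"motion":{"type":"array","items":{"type":"array","items":{"type":"number"}}},"squeeze":{"type":"number"}},"required":["motion"]}

```bash
mkdir -p pics; cat > h.py <<'E'
import numpy as np, cv2
from scipy.spatial.transform import Rotation as Rot
from bench import r, eyes, job
def ray(c,uv):
    p=cv2.undistortPoints(np.array([[uv]],float),c["mtx"],np.array(c["dist"]))[0,0]
    R=np.array(c["R"]);o=-R.T@np.array(c["t"]);d=R.T@np.array([p[0],p[1],1.]);return o,d/np.linalg.norm(d)
def atz(c,uv,z):
    o,d=ray(c,uv);return o+d*(z-o[2])/d[2]
def tri(L):
    A=np.zeros((3,3));b=np.zeros(3)
    for c,uv in L:
        o,d=ray(c,uv);P=np.eye(3)-np.outer(d,d);A+=P;b+=P@o
    x=np.linalg.solve(A,b);return x
def proj(c,X):
    R=np.array(c["R"]);return cv2.projectPoints(np.array(X,float).reshape(-1,3),cv2.Rodrigues(R)[0],np.array(c["t"],float),c["mtx"],np.array(c["dist"]))[0][:,0]
def save(c,n): cv2.imwrite("pics/"+n,c["image"][:,:,::-1])
E
cat > a.py <<'E'
from h import *
np.set_printoptions(precision=4,suppress=True)
s=r.read_state();print(s)
C={n:eyes.camera(n) for n in("scene","top")}
for n,c in C.items():
    save(c,n+"0.png")
    print(n,"cam at",-np.array(c["R"]).T@np.array(c["t"]))
    for l,z in(("hook_grip",.024),("hook_tip",.003),("mat",0),("station",0),("stop",.024),("carrier",.01),("carrier_front",.024),("bail",.038),("buffer",0)):
        for d in eyes.landmark_of(c,l)[:3]: print(n,l,round(d["p"],2),np.round(d["xy"],1),atz(c,d["xy"],z))
E
python3 a.py
```

```text
{'time': 0.0, 'joint_positions': array([-1.1586,  0.3329, -0.0647,  1.4609,  0.0216,  1.3499, -0.0885]), 'joint_vel': array([ 0.0007, -0.0003, -0.0006, -0.0005, -0.0008,  0.0013, -0.0006]), 'joint_torque': array([  0.0004, -62.3253,   0.0251, -38.9889,  -0.0612,   0.0399,
         0.0001]), 'ee_pos': array([0.2631, 0.5665, 0.2218]), 'eef_rot': array([ 0.2157,  0.9765, -0.0007, -0.0001]), 'ft_force': array([-0.6248, -0.6728, -0.1259]), 'torque': array([-0.0247,  0.0055, -0.0539]), 'width': 0.08690108093876794}
scene cam at [ 1.3888 -0.2061  0.7986]
scene hook_tip 0.85 [432.  258.2] [0.5602 0.2886 0.003 ]
scene hook_tip 0.76 [384.7 147.5] [0.1288 0.3667 0.003 ]
scene hook_tip 0.67 [483.2 163.7] [0.2755 0.5678 0.003 ]
scene carrier_front 0.49 [400.6 214.6] [0.432  0.2752 0.024 ]
top cam at [0.314  0.0793 1.2274]
top hook_grip 0.98 [211.7 358.1] [0.2441 0.3164 0.024 ]
top hook_grip 0.93 [223.4 272.2] [0.4188 0.2956 0.024 ]
top hook_grip 0.85 [132. 287.] [0.39   0.4836 0.024 ]
top hook_tip 0.73 [ 93.6 344. ] [0.2745 0.5647 0.003 ]
top hook_tip 0.65 [229.2 209.4] [0.5555 0.2889 0.003 ]
top hook_tip 0.6 [187.3 424.5] [0.1116 0.367  0.003 ]
top mat 0.59 [227.3 258.8] [0.4494 0.2921 0.    ]
top station 0.69 [338.8 208.4] [0.556  0.0539 0.    ]
top stop 0.92 [338.  186.7] [0.5979 0.0555 0.024 ]
```

View pics/top0.png

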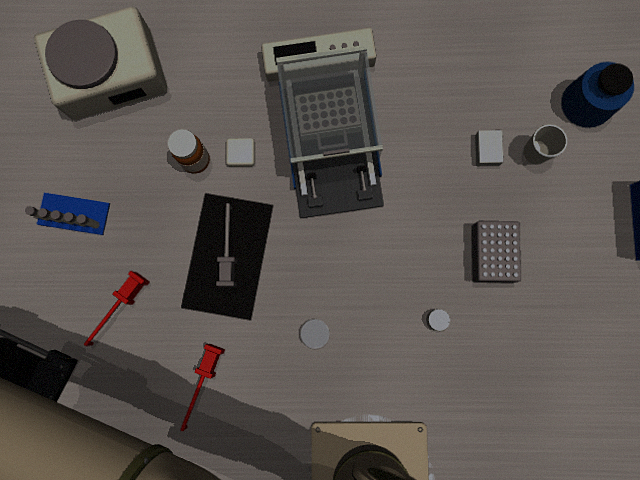

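View pics/scene0.png

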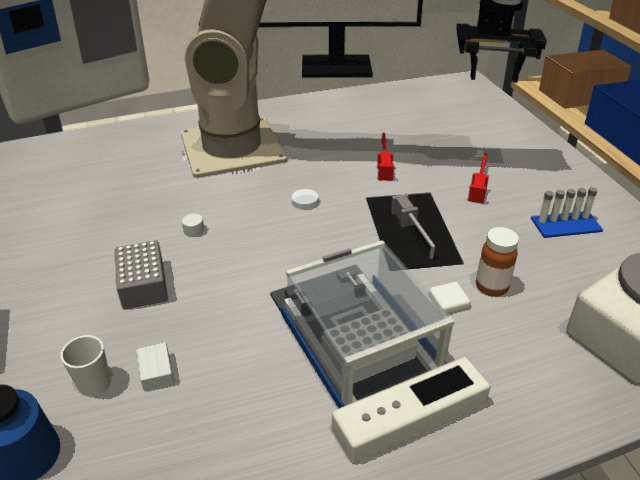

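The grey hook lies on the mat with its handle at top px (226,270) and its tip at (228,207). The look-alikes are the red hooks at (130,287) and (208,358). The loader's front is at (341,212), with the carrier deep under the cover near (328,110). I'll check the choice in one close crop.

```bash
python3 - <<'E'
from h import *
c=cv2.imread("pics/top0.png")
cv2.imwrite("pics/crop1.png",cv2.resize(c[40:325,180:390],None,fx=2.8,fy=2.8*600/800*0+2.1,interpolation=cv2.INTER_CUBIC))
E
```

```text
(no output)
```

View pics/crop1.png

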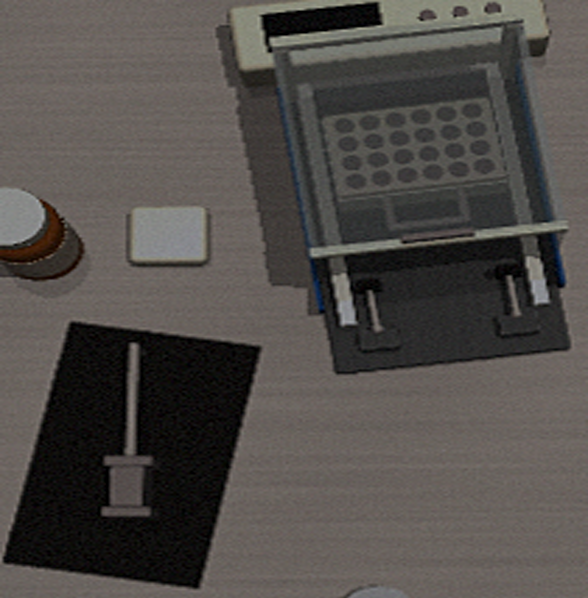

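```bash
cat > b.py <<'E'
from h import *
np.set_printoptions(precision=4,suppress=True)
C={n:eyes.camera(n) for n in("scene","top","wrist")}; save(C["wrist"],"wrist0.png")
t=C["top"]; f=lambda x,y:(180+x/2.8,40+y/2.1)
a=atz(t,f(335,374),.01);b=atz(t,f(570,347),.01);print("deck corners",a,b,np.linalg.norm(a-b),(a+b)/2,"lane yaw",np.degrees(np.arctan2((a-b)[1],(a-b)[0]))-90)
for p in((70,322),(261,347),(4,562),(199,588)):print("mat",atz(t,f(*p),.003))
for l,z in(("hook_grip",.024),("hook_tip",.003),("carrier",.01),("carrier_front",.024),("bail",.038)):
  for n in C:
    for d in eyes.landmark_of(C[n],l)[:3]: print(n,l,round(d["p"],2),np.round(d["xy"],1),atz(C[n],d["xy"],z))
for p in((390,225),(468,222),(428,224)):print("bail bar",atz(t,f(*p),.038))
for p in((320,198),(510,180)):print("block front?",atz(t,f(*p),.044))
for p in((322,105),(490,97),(340,196),(508,180)):print("plate corners",atz(t,f(*p),.056))
w=C["wrist"];print(-np.array(w["R"]).T@w["t"],np.array(w["R"]))
E
python3 b.py
```

```text
deck corners [0.5339 0.1375 0.01  ] [ 0.5598 -0.041   0.01  ] 0.18040053316188648 [0.5469 0.0483 0.01  ] lane yaw 8.2450819828304
mat [0.5911 0.3413 0.003 ]
mat [0.5637 0.1945 0.003 ]
mat [0.3471 0.386  0.003 ]
mat [0.3201 0.2399 0.003 ]
scene hook_grip 0.84 [388.3 164.9] [0.2403 0.3281 0.024 ]
scene hook_grip 0.77 [402.6 210. ] [0.4181 0.286  0.024 ]
scene hook_grip 0.75 [476.3 186.4] [0.3867 0.4823 0.024 ]
top hook_grip 0.89 [132.1 287.2] [0.3896 0.4834 0.024 ]
top hook_grip 0.8 [208.4 361.1] [0.2382 0.323  0.024 ]
top hook_grip 0.56 [226.  272.3] [0.4186 0.2902 0.024 ]
wrist hook_grip 0.69 [304.7 357.9] [0.3864 0.4883 0.024 ]
wrist hook_grip 0.56 [ 88.7 298.2] [0.2408 0.324  0.024 ]
scene hook_tip 0.91 [385.8 147.8] [0.1311 0.3688 0.003 ]
scene hook_tip 0.81 [428.7 255.9] [0.5516 0.2854 0.003 ]
scene hook_tip 0.61 [481.5 166.4] [0.2853 0.5573 0.003 ]
top hook_tip 0.76 [229.1 206.3] [0.5623 0.2892 0.003 ]
top hook_tip 0.61 [ 93.1 342.6] [0.2774 0.5659 0.003 ]
top hook_tip 0.44 [337.5 189.7] [0.5963 0.0563 0.003 ]
wrist hook_tip 0.86 [331.6 222.2] [0.2768 0.5684 0.003 ]
wrist hook_tip 0.57 [ 66.2 154.9] [0.1114 0.3691 0.003 ]
bail bar [0.6801 0.0943 0.038 ]
bail bar [0.6824 0.0356 0.038 ]
bail bar [0.6807 0.0657 0.038 ]
block front? [0.7066 0.1466 0.044 ]
block front? [0.7233 0.0039 0.044 ]
plate corners [0.7983 0.1441 0.056 ]
plate corners [0.8047 0.0183 0.056 ]
plate corners [0.7045 0.131  0.056 ]
plate corners [0.7192 0.0061 0.056 ]
[0.197  0.5973 0.3847] [[ 0.4218  0.9067  0.0013]
 [ 0.873  -0.4065  0.2696]
 [ 0.245  -0.1126 -0.963 ]]
```

```bash
cat >> h.py <<'E'
def go(X,yaw_deg):
    "relative motion, units of play_rows; tool x along -(cos yaw, sin yaw), z down"
    s=r.read_state();R=Rot.from_quat(s["eef_rot"]);a=np.radians(yaw_deg)
    G=Rot.from_matrix(np.array([[-np.cos(a),np.sin(a),0],[-np.sin(a),-np.cos(a),0],[0,0,-1]]))
    G2=Rot.from_matrix(np.array([[-np.cos(a),np.sin(a),0],[-np.sin(a),-np.cos(a),0],[0,0,-1]])@np.diag([-1,-1,1]))
    d=R.inv().apply(np.array(X)-s["ee_pos"])
    # -x_tool toward hook direction
    rv=min([(R.inv()*q).as_rotvec() for q in(G,G2)],key=np.linalg.norm)
    print("t",round(s["time"],2),"pos",s["ee_pos"].round(4),"F",s["ft_force"].round(2),"shift/0.2",(d/.2).round(4),"turn/90",(np.degrees(rv)/90).round(4))
E
python3 -c "
from h import *
go([.419,.290,.16],-1)"
```

```text
Traceback (most recent call last):
  File "h.py", line 20, in go
    G=Rot.from_matrix(np.array([[-np.cos(a),np.sin(a),0],[-np.sin(a),-np.cos(a),0],[0,0,-1]]))
  File "scipy/spatial/transform/_rotation.pyx", line 1143, in scipy.spatial.transform._rotation.Rotation.from_matrix
ValueError: Non-positive determinant (left-handed or null coordinate frame) in rotation matrix 0: [[-0.9998477  -0.01745241  0.        ]
 [ 0.01745241 -0.9998477   0.        ]
 [ 0.          0.         -1.        ]].
```

```bash
sed -i 's/\[-np.cos(a),np.sin(a),0\],\[-np.sin(a),-np.cos(a),0\]/[-np.cos(a),-np.sin(a),0],[-np.sin(a),np.cos(a),0]/' h.py; python3 -c "
from h import *
go([.419,.290,.16],-1)"
```

```text
t 1.9 pos [0.2632 0.5669 0.2226] F [ 0.71  0.45 -0.31] shift/0.2 [-1.2894 -0.9276  0.3129] turn/90 [ 1.000e-04  0.000e+00 -2.657e-01]
```

Call:
play_rows --pt "-0.2 -0.14 0 0 0 -0.1 100" --pt "-0.42 -0.3 0 0 0 -0.2 100" --pt "-0.64 -0.46 0.05 0 0 -0.266 100" --pt "-0.86 -0.62 0.1 0 0 -0.266 100" --pt "-1 -0.72 0.15 0 0 -0.266 100"

```text
time: 2.52
ee_pos: [0.3855, 0.3495, 0.1926]
eef_rot: [0.01, 1.0, 0.0, 0.0]
ft_force: [0.9, 0.5, -0.3]
width: 0.0871
```

```bash
python3 -c "
from h import *
go([.419,.290,.16],-1)"
```

```text
t 2.52 pos [0.3855 0.3495 0.1926] F [ 0.92  0.55 -0.29] shift/0.2 [-0.1732 -0.2942  0.163 ] turn/90 [ 0.0002  0.0005 -0.0013]
```

Call:
play_rows --pt "-0.12 -0.2 0.1 0 0 0 100" --pt "-0.173 -0.294 0.163 0 0 0 100" --pt "-0.173 -0.294 0.163 0 0 0 100"

```text
time: 2.9
ee_pos: [0.418, 0.2908, 0.1593]
eef_rot: [0.01, 1.0, -0.001, -0.0]
ft_force: [-0.8, 0.4, 0.2]
width: 0.0872
```

```bash
python3 - <<'E'
from h import *
np.set_printoptions(precision=4,suppress=True)
go([.419,.290,.02],-1)
C={n:eyes.camera(n) for n in("scene","top","wrist")}; save(C["wrist"],"wrist1.png")
for l,z in(("hook_grip",.024),("hook_tip",.003),("station",0),("bail",.038)):
  for n in C:
    for d in eyes.landmark_of(C[n],l)[:3]: print(n,l,round(d["p"],2),np.round(d["xy"],1),atz(C[n],d["xy"],z))
E
```

```text
t 2.9 pos [0.418  0.2908 0.1593] F [-0.84  0.39  0.2 ] shift/0.2 [-0.0056 -0.0033  0.6965] turn/90 [-0.0007 -0.0005 -0.0017]
scene hook_grip 0.77 [478.1 185. ] [0.3829 0.4892 0.024 ]
scene hook_grip 0.76 [401.3 209.4] [0.4152 0.2843 0.024 ]
scene hook_grip 0.57 [386.7 165.7] [0.2424 0.3231 0.024 ]
top hook_grip 0.94 [132.8 288.2] [0.3875 0.4818 0.024 ]
wrist hook_grip 0.84 [577.3 190.4] [0.3887 0.4847 0.024 ]
wrist hook_grip 0.82 [317.9 237.5] [0.4222 0.2885 0.024 ]
scene hook_tip 0.93 [383.6 145.7] [0.1195 0.3676 0.003 ]
scene hook_tip 0.9 [429.1 261. ] [0.5661 0.2794 0.003 ]
scene hook_tip 0.72 [480.9 164.7] [0.2779 0.5599 0.003 ]
top hook_tip 0.67 [ 94.1 347.5] [0.2674 0.5633 0.003 ]
top hook_tip 0.67 [185. 425.] [0.1107 0.3716 0.003 ]
top hook_tip 0.54 [230.9 206.5] [0.5618 0.2853 0.003 ]
top station 0.83 [343.9 209. ] [0.5546 0.043  0.    ]
```

View pics/wrist1.png

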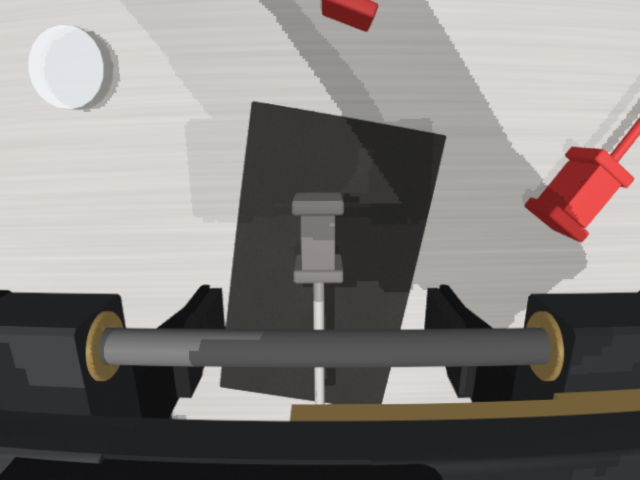

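Wrist view: the grey handle's waist is at (319,240) between the fingers, and its rod runs to (319,390). The red look-alike is at (585,195), well clear.

```bash
python3 - <<'E'
from h import *
np.set_printoptions(precision=4,suppress=True)
w=eyes.camera("wrist")
p=atz(w,(319,290),.034);q=atz(w,(320,390),.034);print(p,q,np.degrees(np.arctan2(*(q-p)[1::-1])))
print("cheeks top",atz(w,(318,193),.045),atz(w,(318,270),.045), "waist",atz(w,(302,235),.045),atz(w,(335,235),.045))
E
```

```text
[0.4605 0.2876 0.034 ] [0.5485 0.2866 0.034 ] -0.7025289362581288
cheeks top [0.3857 0.2887 0.045 ] [0.4408 0.2875 0.045 ] waist [0.4149 0.2769 0.045 ] [0.4153 0.2998 0.045 ]
```

```bash
python3 -c "
from h import *
go([.417,.2880,.008],-.8)"
```

```text
t 3.7 pos [0.4176 0.2927 0.1599] F [ 0.19 -0.67  0.33] shift/0.2 [ 0.0025 -0.0235  0.7597] turn/90 [ 0.0001 -0.     -0.0019]
```

Call:
play_rows --pt "0 -0.01 0.25 0 0 0 100" --pt "0 -0.012 0.5 0 0 0 100" --pt "0.0 -0.012 0.7 0 0 0 100" --pt "0.0 -0.012 0.755 0 0 0 100" --pt "0.0 -0.012 0.755 0 0 0 100"

```text
time: 4.32
ee_pos: [0.4177, 0.2904, 0.0093]
eef_rot: [0.009, 1.0, -0.0, -0.0]
ft_force: [-0.7, 0.3, -0.1]
width: 0.0869
```

Call:
play_rows --pt "0 0 0 0 0 0 0" --pt "0 0 0 0 0 0 0" --pt "0 0 0 0 0 0 0" --pt "0 0 0 0 0 0 0" --pt "0 0 0 0 0 0 0" --squeeze 45

```text
time: 4.95
ee_pos: [0.4176, 0.2903, 0.009]
eef_rot: [0.008, 1.0, 0.0, 0.0]
ft_force: [0.3, -0.5, 0.0]
width: 0.0452
```

Call:
play_rows --pt "0 0 0 0 0 0 0" --pt "0 0 0 0 0 0 0" --pt "0 0 0 0 0 0 0" --pt "0 0 0 0 0 0 0" --pt "0 0 0 0 0 0 0"

```text
time: 5.58
ee_pos: [0.4175, 0.2902, 0.0089]
eef_rot: [0.008, 1.0, -0.0, -0.0]
ft_force: [-0.1, -0.1, -0.3]
width: 0.0233
```

Call:
play_rows --pt "0 0 -0.1 0 0 0 0" --pt "0 0 -0.3 0 0 0 0" --pt "0 0 -0.5 0 0 0 0" --pt "0 0 -0.5 0 0 0 0"

```text
time: 6.08
ee_pos: [0.4191, 0.2915, 0.1118]
eef_rot: [0.009, 1.0, 0.002, 0.002]
ft_force: [-0.1, -0.2, -0.9]
width: 0.0237
```

```bash
python3 - <<'E'
from h import *
np.set_printoptions(precision=4,suppress=True)
print(r.read_state()["ft_force"])
C={n:eyes.camera(n) for n in("scene","top","wrist")}; s=r.read_state()
for l in("hook_grip","hook_tip"):
  for n in C:
    for d in eyes.landmark_of(C[n],l)[:3]:
      X=atz(C[n],d["xy"],s["ee_pos"][2]-.009+(.024 if l=="hook_grip" else .003))
      print(n,l,round(d["p"],2),np.round(d["xy"],1),X,X-s["ee_pos"])
print(s["ee_pos"],s["width"])
im=np.hstack([cv2.resize(C["wrist"]["image"][140:480,160:560],(400,340)),cv2.resize(C["scene"]["image"][130:300,330:530],(400,340))])
cv2.imwrite("pics/g1.png",im[:,:,::-1])
E
```

```text
[-0.0519 -0.1506 -0.8998]
scene hook_grip 0.87 [384.9 165.6] [0.3872 0.2522 0.1229] [-0.0298 -0.0376  0.015 ]
scene hook_grip 0.77 [475.3 188.9] [0.5218 0.3882 0.1229] [0.1048 0.0983 0.015 ]
top hook_grip 0.57 [132.8 286.8] [0.3841 0.4489 0.1229] [-0.0328  0.1591  0.015 ]
top hook_grip 0.5 [211.8 359.7] [0.2469 0.2967 0.1229] [-0.17    0.0068  0.015 ]
wrist hook_grip 0.89 [627.5 201.4] [0.3706 0.4065 0.1229] [-0.0464  0.1166  0.015 ]
wrist hook_grip 0.66 [325.2 329.7] [0.4208 0.29   0.1229] [0.0038 0.0001 0.015 ]
scene hook_tip 0.93 [439.  218.4] [0.5621 0.291  0.1019] [ 0.1451  0.0012 -0.006 ]
scene hook_tip 0.68 [484.5 164. ] [0.4157 0.4737 0.1019] [-0.0012  0.1839 -0.006 ]
top hook_tip 0.84 [ 91.6 348.6] [0.2691 0.5288 0.1019] [-0.1478  0.239  -0.006 ]
top hook_tip 0.7 [182.5 425.6] [0.1261 0.3526 0.1019] [-0.2908  0.0628 -0.006 ]
[0.417  0.2898 0.1079] 0.023627042670517684
```

View pics/g1.png

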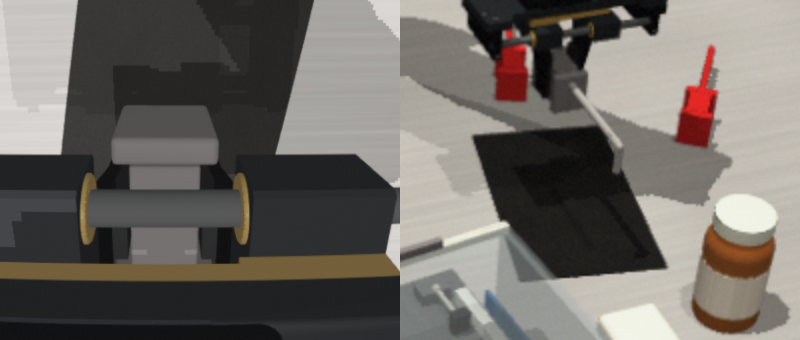

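Gripped: width 23.6 mm, hook level. Now a zoom on the bail and buffers in the top view.

```bash
python3 - <<'E'
from h import *
ims=[eyes.camera("top")["image"].astype(float) for _ in range(4)]
m=np.mean(ims,0)[95:220,285:395]
m=np.clip(m*1.7,0,255).astype(np.uint8)
m=cv2.resize(m,None,fx=6,fy=4.8,interpolation=cv2.INTER_CUBIC)
for k in range(0,110,10): cv2.putText(m,str(285+k),(k*6,10),0,.35,(255,255,0),1); cv2.line(m,(k*6,12),(k*6,18),(255,255,0),1)
for k in range(5,125,10): cv2.putText(m,str(95+k),(0,int(k*4.8)+4),0,.35,(255,255,0),1); 
cv2.imwrite("pics/z1.png",m[:,:,::-1])
E
```

```text
(no output)
```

View pics/z1.png

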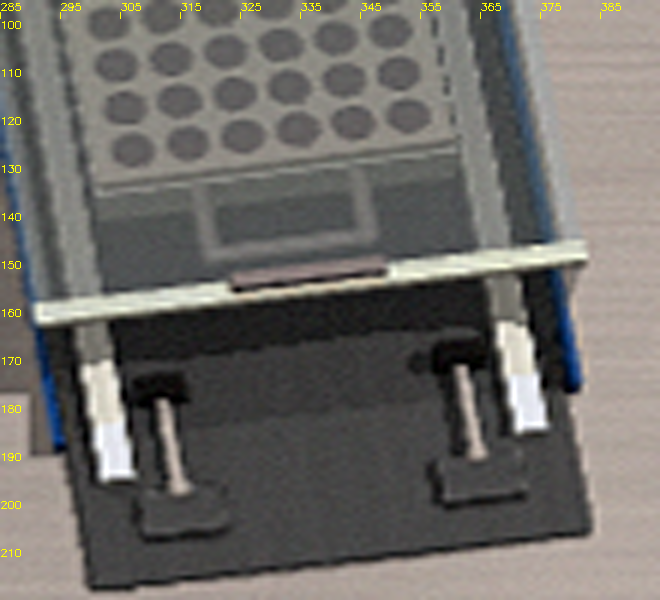

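```bash
python3 - <<'E'
from h import *
np.set_printoptions(precision=4,suppress=True)
t=eyes.camera("top"); P=lambda x,y,z:atz(t,(285+x/6,95+y/4.8),z)
a,b=P(88,590,.01),P(590,535,.01); u=(a-b)/np.linalg.norm(a-b); ex=np.array([u[1],-u[0],0]); O=(a+b)/2
# rails/cover long edges for yaw: rail tops z .026
for n,p,q,z in(("railL inner",(130,478),(70,180),.026),("railR inner",(513,430),(465,170),.026),("railL outer",(100,480),(30,100),.026)):
    A,B=P(*p,z),P(*q,z);print(n,np.degrees(np.arctan2(*(B-A)[1::-1])))
print("O",O,"yaw",np.degrees(np.arctan2(ex[1],ex[0])))
ey=u
for n,p,z in(("bail L",(212,250),.038),("bail R",(370,238),.038),("bail mid",(291,244),.038),("bail root L",(203,190),.038),("plate fl",(98,190),.05),("plate fr",(455,150),.05),("padL",(160,372),.035),("padR",(458,343),.035),("cover frontL",(40,325),.131),("cover frontR",(588,263),.131)):
    X=P(*p,z);d=X-O;print(n,X,"lane",d@ex,d@ey)
E
```

```text
railL inner 8.709029283661447
railR inner 7.2399838391875155
railL outer 8.01165006037958
O [0.5457 0.0485 0.01  ] yaw 7.319876256292906
bail L [0.6802 0.0921 0.038 ] lane 0.13888934353832022 0.02609355991050242
bail R [0.6849 0.0366 0.038 ] lane 0.13646889117342637 -0.02953222699981229
bail mid [0.6825 0.0643 0.038 ] lane 0.1376858378459737 -0.0017290197713949323
bail root L [0.7073 0.0951 0.038 ] lane 0.16621484239993292 0.025575916714452796
plate fl [0.7038 0.1315 0.05  ] lane 0.167376512651605 0.06217098437425378
plate fr [0.7201 0.007  0.05  ] lane 0.16764199435936233 -0.06340105659278779
padL [0.6264 0.1107 0.035 ] lane 0.08791181167664465 0.05144804368290117
padR [0.6381 0.0063 0.035 ] lane 0.08623449716357627 -0.05361065825339863
cover frontL [0.6211 0.1469 0.131 ] lane 0.08725147288993983 0.0879490561489364
cover frontR [ 0.6445 -0.0301  0.131 ] lane 0.08791463881371343 -0.09058719364815254
```

```bash
python3 -c "
from h import *
go([.445,.0350,.075],7.7)"
```

```text
t 6.78 pos [0.4175 0.2902 0.1089] F [-0.1   0.73 -0.62] shift/0.2 [-0.159  -1.2737  0.1693] turn/90 [-0.     -0.0001 -0.0964]
```

Call:
play_rows --pt "-0.02 -0.15 0 0 0 -0.05 0" --pt "-0.05 -0.4 0 0 0 -0.0964 0" --pt "-0.09 -0.65 0 0 0 -0.0964 0" --pt "-0.12 -0.9 0 0 0 -0.0964 0" --pt "-0.12 -0.98 0 0 0 -0.0964 0"

```text
time: 7.4
ee_pos: [0.4384, 0.0909, 0.1091]
eef_rot: [-0.065, 0.998, -0.0, 0.0]
ft_force: [-0.4, 1.1, -0.8]
width: 0.0237
```

```bash
python3 -c "
from h import *
go([.445,.0350,.075],7.7)"
```

```text
t 7.4 pos [0.4384 0.0909 0.1091] F [-0.41  1.09 -0.75] shift/0.2 [ 0.0039 -0.2814  0.1703] turn/90 [-0.0001  0.0001 -0.0026]
```

Call:
play_rows --pt "0.004 -0.2 0.05 0 0 -0.003 0" --pt "0.004 -0.281 0.17 0 0 -0.003 0" --pt "0.004 -0.281 0.17 0 0 -0.003 0" --pt "0.004 -0.281 0.17 0 0 -0.003 0"

```text
time: 7.9
ee_pos: [0.4453, 0.0394, 0.0756]
eef_rot: [-0.07, 0.998, 0.0, 0.0]
ft_force: [0.0, -0.1, -0.9]
width: 0.0238
```

```bash
python3 - <<'E'
from h import *
np.set_printoptions(precision=4,suppress=True)
go([.5576,.0476,.064],7.7)
C={n:eyes.camera(n) for n in("scene","top")}; s=r.read_state();ex=Rot.from_quat(s["eef_rot"]).apply([-1,0,0])
go([.5576,.0476,.064],7.7)
print(s["ee_pos"],"yaw",np.degrees(np.arctan2(ex[1],ex[0])),"exp tip",s["ee_pos"]+.143*ex-[0,0,.006])
for l in("hook_grip","hook_tip","station","stop","bail","carrier_front"):
  for n in C:
    for d in eyes.landmark_of(C[n],l)[:3]:
      z={"hook_grip":s["ee_pos"][2]+.015,"hook_tip":s["ee_pos"][2]-.006,"station":0,"bail":.038}.get(l,.024)
      X=atz(C[n],d["xy"],z)
      if X[1]<.2: print(n,l,round(d["p"],2),np.round(d["xy"],1),X)
m=C["top"]["image"][80:230,260:400];m=cv2.resize(m,None,fx=4,fy=4,interpolation=cv2.INTER_CUBIC)
cv2.imwrite("pics/z2.png",m[:,:,::-1])
E
```

```text
t 7.9 pos [0.4453 0.0394 0.0756] F [ 0.04 -0.08 -0.93] shift/0.2 [-0.5618 -0.0381  0.0583] turn/90 [0.0003 0.0004 0.0039]
t 8.0 pos [0.4455 0.0394 0.0758] F [ 0.29 -0.26  0.2 ] shift/0.2 [-0.5608 -0.0383  0.0596] turn/90 [0.0003 0.0008 0.0042]
[0.4455 0.0394 0.0758] yaw 8.07652302834096 exp tip [0.587  0.0595 0.07  ]
scene hook_grip 0.9 [291.6 214.8] [0.4491 0.0347 0.0908]
scene hook_tip 0.92 [326.6 264.9] [0.5867 0.0598 0.0698]
top stop 0.69 [338.8 189.2] [0.5925 0.0539 0.024 ]
```

View pics/z2.png

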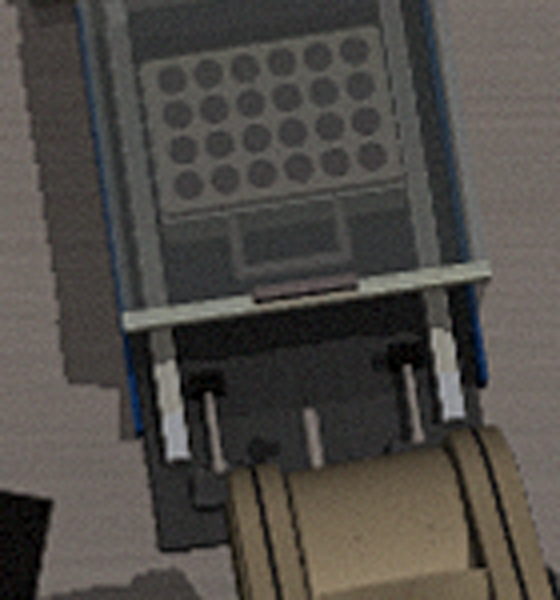

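The hook tip shows at crop (310,410), before the cover and between the buffers, and both scene and pose put it at (.587,.060). I'll enter above the bail.

Call:
play_rows --pt "-0.1 -0.038 0.055 0 0 0.003 0" --pt "-0.25 -0.038 0.055 0 0 0.003 0" --pt "-0.4 -0.038 0.055 0 0 0.003 0" --pt "-0.5 -0.038 0.055 0 0 0.003 0" --pt "-0.56 -0.038 0.055 0 0 0.003 0"

```text
time: 9.22
ee_pos: [0.5576, 0.0462, 0.0637]
eef_rot: [-0.067, 0.998, -0.0, -0.0]
ft_force: [0.7, -0.2, -0.5]
width: 0.024
```

Call:
play_rows --pt "0 0 0 0 0 0 0" --pt "0 0 0 0 0 0 0"

```text
time: 9.48
ee_pos: [0.5562, 0.0459, 0.0638]
eef_rot: [-0.067, 0.998, 0.0, -0.0]
ft_force: [-0.1, -0.3, -0.9]
width: 0.0239
```

```bash
python3 - <<'E'
from h import *
np.set_printoptions(precision=4,suppress=True)
C={n:eyes.camera(n) for n in("scene","top")}; s=r.read_state();ex=Rot.from_quat(s["eef_rot"]).apply([-1,0,0])
go([.5576,.0476,.028],7.7)
print("yaw",np.degrees(np.arctan2(ex[1],ex[0])),"exp tip",s["ee_pos"]+.143*ex-[0,0,.006])
m=C["top"]["image"][90:230,280:400];m=cv2.resize(m,None,fx=5,fy=4.2,interpolation=cv2.INTER_CUBIC)
m=np.clip(m*1.6,0,255).astype(np.uint8)
cv2.imwrite("pics/z3.png",m[:,:,::-1])
E
```

```text
t 9.57 pos [0.5563 0.046  0.064 ] F [-0.17  0.5  -1.29] shift/0.2 [-0.0074  0.0071  0.18  ] turn/90 [ 0.0002 -0.0002 -0.    ]
yaw 7.696326214137658 exp tip [0.698  0.0651 0.058 ]
```

View pics/z3.png

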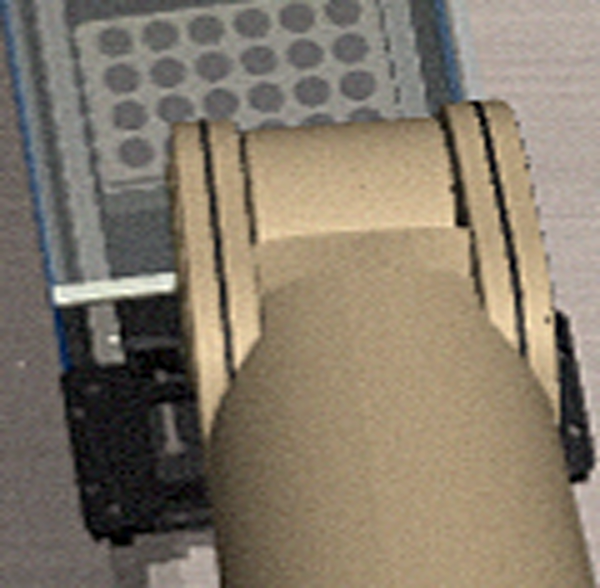

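Call:
play_rows --pt "-0.007 0.005 0.04 0 0 0 0" --pt "-0.007 0.005 0.08 0 0 0 0" --pt "-0.007 0.005 0.09 0 0 0 0"

```text
time: 9.95
ee_pos: [0.5575, 0.0472, 0.0449]
eef_rot: [-0.067, 0.998, -0.0, -0.001]
ft_force: [-0.2, -0.3, -1.5]
width: 0.0238
```

Call:
play_rows --pt "0 0 0.03 0 0 0 0" --pt "0 0 0.06 0 0 0 0" --pt "0 0 0.085 0 0 0 0" --pt "0 0 0.085 0 0 0 0"

```text
time: 10.45
ee_pos: [0.5579, 0.0472, 0.0285]
eef_rot: [-0.067, 0.998, -0.0, -0.0]
ft_force: [-0.1, 0.4, -1.3]
width: 0.0235
```

```bash
python3 - <<'E'
from h import *
np.set_printoptions(precision=4,suppress=True)
go([.5576,.0476,.028],7.7)
c=eyes.camera("scene")
for l in("hook_tip","bail","carrier_front","carrier"):
    for d in eyes.landmark_of(c,l)[:3]: print(l,round(d["p"],2),np.round(d["xy"],1),atz(c,d["xy"],.024))
m=c["image"][235:385,260:460];m=cv2.resize(m,None,fx=4,fy=4,interpolation=cv2.INTER_CUBIC)
cv2.imwrite("pics/z4.png",m[:,:,::-1])
E
```

```text
t 10.45 pos [0.5579 0.0472 0.0285] F [-0.12  0.38 -1.32] shift/0.2 [0.0012 0.002  0.0023] turn/90 [-0.     -0.0005  0.0001]
hook_tip 0.81 [483.7 168.1] [0.3228 0.5384 0.024 ]
hook_tip 0.72 [381.3 145.3] [0.1494 0.3478 0.024 ]
```

View pics/z4.png

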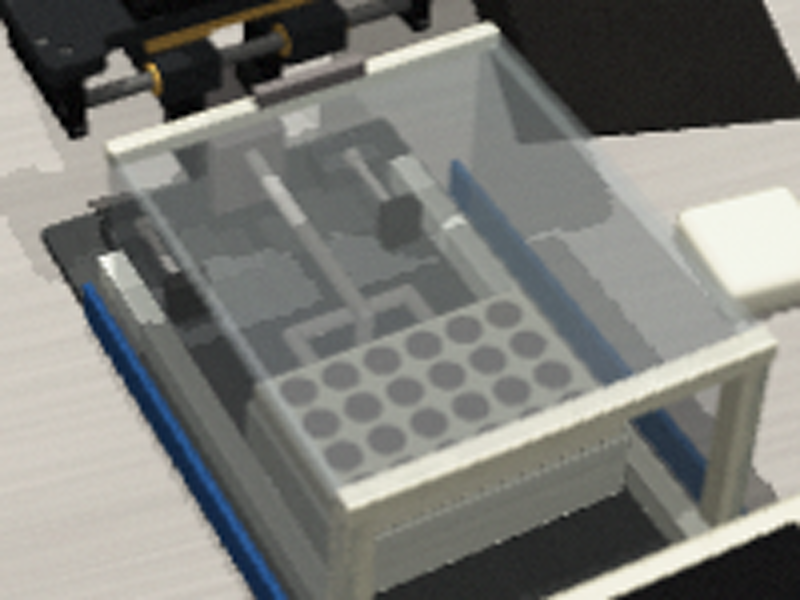

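The scene crop shows the rod crossing over the bail, with the hook down behind the bar at (365,310). I'll drag now.

Call:
play_rows --pt "0.02 0 0 0 0 0 0" --pt "0.04 0 0 0 0 0 0" --pt "0.06 0 0 0 0 0 0" --pt "0.08 0 0 0 0 0 0" --pt "0.1 0 0 0 0 0 0"

```text
time: 11.32
ee_pos: [0.5385, 0.0447, 0.0291]
eef_rot: [-0.067, 0.998, 0.0, 0.0]
ft_force: [3.7, 0.6, -2.6]
width: 0.0235
```

Call:
play_rows --pt "0.03 0 0 0 0 0 0" --pt "0.06 0 0 0 0 0 0" --pt "0.09 0 0 0 0 0 0" --pt "0.12 0 0 0 0 0 0" --pt "0.15 0 0 0 0 0 0"

```text
time: 11.95
ee_pos: [0.5083, 0.0405, 0.029]
eef_rot: [-0.067, 0.998, 0.0, 0.0]
ft_force: [4.2, 1.1, -2.8]
width: 0.0236
```

```bash
python3 - <<'E'
from h import *
np.set_printoptions(precision=4,suppress=True)
go([.5576,.0476,.028],7.7)
for i in range(4):
    c=eyes.camera("top"); s=r.read_state(); ex=Rot.from_quat(s["eef_rot"]).apply([-1,0,0]); print("pull",s["ft_force"]@ex,s["ft_force"])
E
```

```text
t 11.95 pos [0.5083 0.0405 0.029 ] F [ 4.15  1.1  -2.81] shift/0.2 [-0.2489  0.002   0.0051] turn/90 [0.0001 0.0001 0.    ]
pull 2.4392940078691545 [ 2.3183  1.0524 -1.3702]
pull 1.367532012961912 [ 1.4749 -0.7071 -0.723 ]
pull 0.6412666340894224 [ 0.5879  0.4278 -1.0185]
pull 0.3184103555831101 [ 0.365  -0.34   -1.4683]
```

Call:
play_rows --pt "0.02 0 0 0 0 0 0" --pt "0.04 0 0 0 0 0 0" --pt "0.06 0 0 0 0 0 0" --pt "0.08 0 0 0 0 0 0" --pt "0.1 0 0 0 0 0 0"

```text
time: 12.78
ee_pos: [0.4886, 0.0379, 0.029]
eef_rot: [-0.067, 0.998, 0.0, 0.0]
ft_force: [3.6, 1.5, -1.4]
width: 0.0235
```

Call:
play_rows --pt "0.005 0 0 0 0 0 0" --pt "0.01 0 0 0 0 0 0" --pt "0.015 0 0 0 0 0 0" --pt "0.02 0 0 0 0 0 0" --pt "0.025 0 0 0 0 0 0"

```text
time: 13.4
ee_pos: [0.4838, 0.0372, 0.0289]
eef_rot: [-0.067, 0.998, 0.0, 0.0]
ft_force: [4.0, 0.9, -2.2]
width: 0.0233
```

Call:
play_rows --pt "0.005 0 0 0 0 0 0" --pt "0.01 0 0 0 0 0 0" --pt "0.015 0 0 0 0 0 0"

```text
time: 13.78
ee_pos: [0.4808, 0.0368, 0.029]
eef_rot: [-0.067, 0.998, 0.0, 0.0]
ft_force: [4.9, 0.4, -2.4]
width: 0.0238
```

Call:
play_rows --pt "0.0025 0 0 0 0 0 0" --pt "0.005 0 0 0 0 0 0"

```text
time: 14.02
ee_pos: [0.4799, 0.0367, 0.0289]
eef_rot: [-0.067, 0.998, 0.0, -0.0]
ft_force: [3.5, 0.4, -2.5]
width: 0.0236
```

Call:
play_rows --pt "0.004 0 0 0 0 0 0" --pt "0.008 0 0 0 0 0 0" --pt "0.012 0 0 0 0 0 0" --pt "0.016 0 0 0 0 0 0" --pt "0.02 0 0 0 0 0 0"

```text
time: 14.65
ee_pos: [0.4759, 0.0361, 0.0289]
eef_rot: [-0.067, 0.998, 0.0, -0.0]
ft_force: [3.9, 0.2, -2.4]
width: 0.0239
```

```bash
python3 - <<'E'
from h import *
c=eyes.camera("scene");go([.4599,.0347,.029],7.7)
m=c["image"][240:370,270:430];m=cv2.resize(m,None,fx=5,fy=4.6,interpolation=cv2.INTER_CUBIC)
m=np.clip(m*1.2,0,255).astype(np.uint8)
cv2.imwrite("pics/z5.png",m[:,:,::-1])
E
```

```text
t 14.7 pos [0.4758 0.0361 0.0289] F [ 3.75 -0.14 -3.26] shift/0.2 [ 0.0796  0.0035 -0.0004] turn/90 [ 0.0001 -0.0001  0.    ]
```

View pics/z5.png

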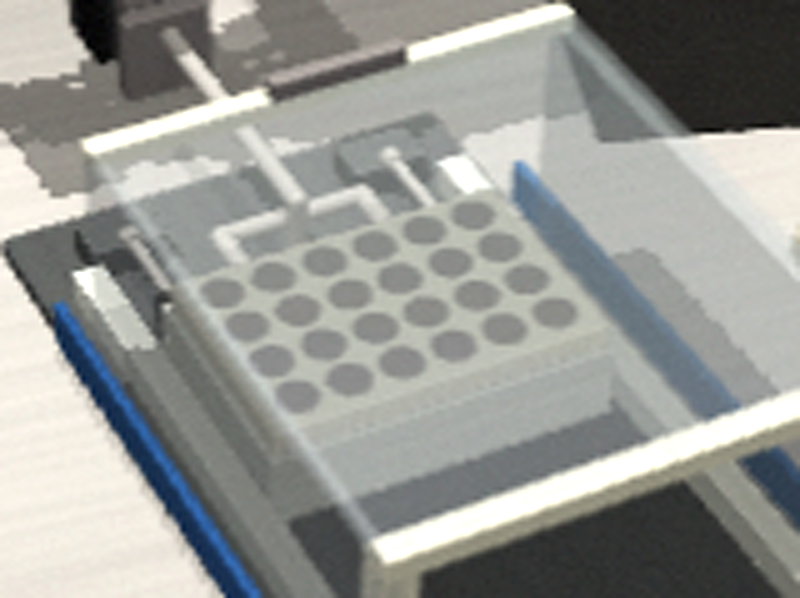

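The carrier is dragging straight and its face is close to the left pad, near crop (165,300). I'll take fine steps from here.

Call:
play_rows --pt "0.0025 0 0 0 0 0 0" --pt "0.005 0 0 0 0 0 0"

```text
time: 14.95
ee_pos: [0.4749, 0.036, 0.0289]
eef_rot: [-0.067, 0.998, 0.0, 0.0]
ft_force: [4.0, 0.6, -2.8]
width: 0.0237
```

Call:
play_rows --pt "0.0025 0 0 0 0 0 0" --pt "0.005 0 0 0 0 0 0"

```text
time: 15.2
ee_pos: [0.4739, 0.0359, 0.0289]
eef_rot: [-0.067, 0.998, 0.0, 0.0]
ft_force: [3.5, 0.9, -3.1]
width: 0.0236
```

Call:
play_rows --pt "0.0025 0 0 0 0 0 0" --pt "0.005 0 0 0 0 0 0"

```text
time: 15.45
ee_pos: [0.4729, 0.0357, 0.0289]
eef_rot: [-0.067, 0.998, 0.0, 0.0]
ft_force: [3.7, 0.4, -1.9]
width: 0.0238
```

Call:
play_rows --pt "0.0025 0 0 0 0 0 0" --pt "0.005 0 0 0 0 0 0"

```text
time: 15.7
ee_pos: [0.472, 0.0356, 0.0289]
eef_rot: [-0.067, 0.998, 0.0, 0.0]
ft_force: [4.8, 0.2, -1.9]
width: 0.0238
```

Call:
play_rows --pt "0.0025 0 0 0 0 0 0" --pt "0.005 0 0 0 0 0 0"

```text
time: 15.95
ee_pos: [0.471, 0.0355, 0.0289]
eef_rot: [-0.067, 0.998, 0.0, 0.0]
ft_force: [3.7, -0.1, -3.1]
width: 0.0236
```

Call:
play_rows --pt "0.0025 0 0 0 0 0 0" --pt "0.005 0 0 0 0 0 0"

```text
time: 16.2
ee_pos: [0.4704, 0.0353, 0.0291]
eef_rot: [-0.067, 0.998, 0.0, 0.0]
ft_force: [6.4, 0.4, -3.2]
width: 0.0236
```

Contact started: 6.4 N against about 3.9 N sliding.

Call:
play_rows --pt "0.0015 0 0 0 0 0 0" --pt "0.0025 0 0 0 0 0 0"

```text
time: 16.45
ee_pos: [0.4701, 0.0353, 0.0291]
eef_rot: [-0.067, 0.998, 0.0, 0.001]
ft_force: [6.8, 0.1, -2.7]
width: 0.0234
```

Call:
play_rows --pt "0.002 0 0 0 0 0 0" --pt "0.004 0 0 0 0 0 0"

```text
time: 16.7
ee_pos: [0.4697, 0.0353, 0.0293]
eef_rot: [-0.067, 0.998, 0.0, 0.001]
ft_force: [9.0, 1.3, -3.0]
width: 0.0233
```

```bash
cat > f.py <<'E'
from h import *
F=[];
for i in range(3):
    eyes.camera("top"); s=r.read_state(); ex=Rot.from_quat(s["eef_rot"]).apply([-1,0,0]); F.append(s["ft_force"]@ex)
print(round(s["time"],2),np.round(F,2),np.mean(F).round(2),s["ee_pos"].round(4))
E
python3 f.py
```

```text
16.85 [8.63 8.84 8.91] 8.79 [0.4698 0.0353 0.0293]
```

Call:
play_rows --pt "0.003 0 0 0 0 0 0" --pt "0.006 0 0 0 0 0 0"

```text
time: 17.1
ee_pos: [0.4692, 0.0352, 0.0295]
eef_rot: [-0.067, 0.998, 0.0, 0.002]
ft_force: [10.9, 0.8, -5.1]
width: 0.0236
```

```bash
python3 f.py
```

```text
17.25 [10.76 11.75 10.98] 11.16 [0.4692 0.0352 0.0295]
```

Call:
play_rows --pt "0.005 0 0 0 0 0 0" --pt "0.009 0 0 0 0 0 0"

```text
time: 17.5
ee_pos: [0.4686, 0.0351, 0.0299]
eef_rot: [-0.067, 0.998, 0.0, 0.003]
ft_force: [15.8, 2.2, -5.5]
width: 0.0235
```

```bash
python3 f.py
```

```text
17.65 [14.17 14.45 13.61] 14.08 [0.4686 0.0351 0.03  ]
```

Call:
play_rows --pt "0.002 0 0 0 0 0 0" --pt "0.0035 0 0 0 0 0 0" --pt "0.0035 0 0 0 0 0 0" --pt "0.0035 0 0 0 0 0 0"

```text
time: 18.15
ee_pos: [0.4684, 0.035, 0.0301]
eef_rot: [-0.067, 0.998, 0.0, 0.003]
ft_force: [16.1, 1.3, -6.4]
width: 0.0237
```

```bash
python3 f.py
```

```text
18.3 [14.65 16.06 16.5 ] 15.74 [0.4684 0.0351 0.0302]
```

Call:
play_rows --pt "0 0 0 0 0 0 0" --pt "0 0 0 0 0 0 0" --pt "0 0 0 0 0 0 0" --pt "0 0 0 0 0 0 0" --pt "0 0 0 0 0 0 0"

```text
time: 18.92
ee_pos: [0.4684, 0.0351, 0.0302]
eef_rot: [-0.067, 0.998, 0.0, 0.003]
ft_force: [15.7, 0.4, -5.8]
width: 0.0238
```

Call:
play_rows --pt "0 0 0 0 0 0 0" --pt "0 0 0 0 0 0 0" --pt "0 0 0 0 0 0 0"

```text
time: 19.3
ee_pos: [0.4684, 0.035, 0.0302]
eef_rot: [-0.067, 0.998, 0.0, 0.003]
ft_force: [15.5, 0.8, -5.3]
width: 0.0233
```

```bash
python3 f.py
```

```text
19.45 [15.68 15.97 15.5 ] 15.72 [0.4684 0.035  0.0302]
```

Call:
play_rows --pt "-0.006 0 0 0 0 0 0" --pt "-0.012 0 0 0 0 0 0" --pt "-0.018 0 0 0 0 0 0" --pt "-0.024 0 0 0 0 0 0" --pt "-0.03 0 0 0 0 0 0"

```text
time: 20.08
ee_pos: [0.4703, 0.0354, 0.0287]
eef_rot: [-0.067, 0.998, 0.0, -0.001]
ft_force: [-0.5, -0.6, -1.1]
width: 0.024
```

Call:
play_rows --pt "-0.01 0 0 0 0 0 0" --pt "-0.02 0 0 0 0 0 0" --pt "-0.03 0 0 0 0 0 0" --pt "-0.035 0 0 0 0 0 0" --pt "-0.035 0 0 0 0 0 0"

```text
time: 20.7
ee_pos: [0.4779, 0.0364, 0.0289]
eef_rot: [-0.067, 0.998, 0.0, -0.0]
ft_force: [-0.3, 0.7, -1.6]
width: 0.0239
```

```bash
python3 f.py
```

```text
20.85 [ 0.08 -0.17  0.52] 0.14 [0.4778 0.0364 0.0289]
```

Call:
play_rows --pt "0 0 -0.05 0 0 0 0" --pt "0 0 -0.12 0 0 0 0" --pt "0 0 -0.2 0 0 0 0" --pt "0.05 0 -0.3 0 0 0 0" --pt "0.15 0 -0.4 0 0 0 0"

```text
time: 21.48
ee_pos: [0.4485, 0.0324, 0.1107]
eef_rot: [-0.067, 0.998, 0.0, 0.001]
ft_force: [-0.3, -0.1, -0.6]
width: 0.0239
```

```bash
python3 -c "
from h import *
go([.4185,.2905,.11],-1)"
```

```text
t 21.48 pos [0.4485 0.0324 0.1107] F [-0.26 -0.08 -0.55] shift/0.2 [-0.0244  1.2991  0.0033] turn/90 [0.0001 0.0008 0.0966]
```

Call:
play_rows --pt "0.05 0.15 0 0 0 0 0" --pt "0.06 0.4 0 0 0 0.03 0" --pt "0.05 0.65 0 0 0 0.06 0" --pt "0.02 0.88 0 0 0 0.0966 0" --pt "0 1 0 0 0 0.0966 0"

```text
time: 22.1
ee_pos: [0.4211, 0.2334, 0.1103]
eef_rot: [0.008, 1.0, 0.001, 0.001]
ft_force: [0.9, -1.0, -1.5]
width: 0.0241
```

```bash
python3 -c "
from h import *
go([.4185,.2905,.03],-1)"
```

```text
t 22.1 pos [0.4211 0.2334 0.1103] F [ 0.93 -1.05 -1.52] shift/0.2 [0.018  0.285  0.4016] turn/90 [0.0008 0.0008 0.0013]
```

Call:
play_rows --pt "0.018 0.2 0 0 0 0 0" --pt "0.018 0.28 0.1 0 0 0 0" --pt "0.018 0.28 0.25 0 0 0 0" --pt "0.018 0.28 0.38 0 0 0 0" --pt "0.018 0.28 0.4 0 0 0 0"

```text
time: 22.72
ee_pos: [0.4181, 0.2861, 0.0285]
eef_rot: [0.009, 1.0, -0.001, -0.001]
ft_force: [0.1, -0.2, -0.5]
width: 0.0234
```

```bash
python3 - <<'E'
from h import *
go([.4185,.2905,.009],-1)
c=eyes.camera("top")
m=cv2.resize(c["image"][40:330,180:390],(580,600),interpolation=cv2.INTER_CUBIC)
E
```

```text
t 22.73 pos [0.4181 0.2861 0.0285] F [ 0.05 -0.22 -0.49] shift/0.2 [-0.0017  0.0223  0.0973] turn/90 [-0.001  -0.0009  0.0002]
```

Call:
play_rows --pt "0 0 0.05 0 0 0 0" --pt "0 0 0.085 0 0 0 0" --pt "0 0 0.092 0 0 0 0" --pt "0 0 0.095 0 0 0 0" --pt "0 0 0.095 0 0 0 0"

```text
time: 23.4
ee_pos: [0.4189, 0.2867, 0.0102]
eef_rot: [0.009, 1.0, 0.0, 0.0]
ft_force: [-0.1, -0.1, -1.2]
width: 0.0239
```

Call:
play_rows --pt "0 0 0.003 0 0 0 0" --pt "0 0 0.006 0 0 0 0" --pt "0 0 0.006 0 0 0 0"

```text
time: 23.78
ee_pos: [0.4189, 0.2868, 0.009]
eef_rot: [0.009, 1.0, 0.0, 0.0]
ft_force: [-1.6, -0.4, 2.4]
width: 0.0236
```

Touching the mat (+2.4 N). Releasing.

Call:
play_rows --pt "0 0 0 0 0 0 40" --pt "0 0 0 0 0 0 100" --pt "0 0 0 0 0 0 100" --pt "0 0 0 0 0 0 100" --pt "0 0 0 0 0 0 100"

```text
time: 24.4
ee_pos: [0.4187, 0.2866, 0.0087]
eef_rot: [0.009, 1.0, 0.0, -0.0]
ft_force: [-0.6, 0.3, 0.1]
width: 0.0655
```

Call:
play_rows --pt "0 0 -0.03 0 0 0 100" --pt "0 0 -0.15 0 0 0 100" --pt "0 0 -0.4 0 0 0 100" --pt "0 0 -0.7 0 0 0 100" --pt "0.3 0.3 -0.8 0 0 0 100"

```text
time: 25.02
ee_pos: [0.3805, 0.3294, 0.1678]
eef_rot: [0.013, 1.0, 0.002, 0.003]
ft_force: [-0.1, 2.6, -0.7]
width: 0.0866
```

Call:
play_rows --pt "0.2 0.2 0 0 0 0 100" --pt "0.4 0.5 0 0 0 0 100" --pt "0.4 0.8 0 0 0 0 100" --pt "0.4 0.9 0 0 0 0 100" --pt "0.4 0.9 0 0 0 0 100"

```text
time: 25.65
ee_pos: [0.2986, 0.5132, 0.1629]
eef_rot: [0.007, 1.0, 0.0, -0.0]
ft_force: [0.1, -1.5, 0.6]
width: 0.0869
```

```bash
python3 - <<'E'
from h import *
np.set_printoptions(precision=4,suppress=True)
s=r.read_state();print(s["time"],s["ee_pos"],s["ft_force"],s["width"])
C={n:eyes.camera(n) for n in("scene","top")}
for l,z in(("hook_grip",.024),("hook_tip",.003)):
  for n in C:
    for d in eyes.landmark_of(C[n],l)[:3]: print(n,l,round(d["p"],2),np.round(d["xy"],1),atz(C[n],d["xy"],z))
a=cv2.resize(C["top"]["image"][40:325,180:390],(420,570),interpolation=cv2.INTER_CUBIC)
b=cv2.resize(C["scene"]["image"][130:380,265:470],(380,570),interpolation=cv2.INTER_CUBIC)
cv2.imwrite("pics/end.png",np.hstack([a,b])[:,:,::-1])
E
```

```text
25.65 [0.2986 0.5132 0.1629] [ 0.1309 -1.4809  0.5783] 0.08694503763148374
scene hook_grip 0.9 [401.6 212.7] [0.4264 0.28   0.024 ]
scene hook_grip 0.79 [475.8 187.2] [0.3892 0.4796 0.024 ]
scene hook_grip 0.76 [388.  167.2] [0.2495 0.3234 0.024 ]
top hook_grip 0.97 [133.3 288.9] [0.3861 0.4808 0.024 ]
top hook_grip 0.64 [213.  361.2] [0.2379 0.3136 0.024 ]
top hook_grip 0.59 [226.4 270.7] [0.4219 0.2894 0.024 ]
scene hook_tip 0.82 [428.9 262.8] [0.5709 0.2766 0.003 ]
scene hook_tip 0.69 [382.5 143.6] [0.1087 0.369  0.003 ]
scene hook_tip 0.67 [482.5 164.7] [0.2791 0.5637 0.003 ]
top hook_tip 0.93 [232.4 206.1] [0.5627 0.2821 0.003 ]
top hook_tip 0.64 [185.5 424.8] [0.1111 0.3706 0.003 ]
top hook_tip 0.53 [336.  180.8] [0.6159 0.0593 0.003 ]
```

View pics/end.png

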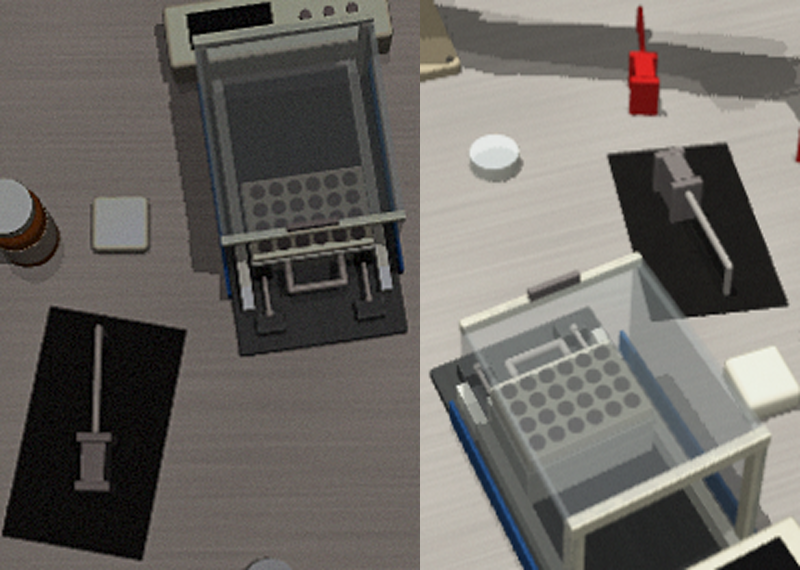

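The hook lies upright on the mat, with its handle at end crop (92,465) and its tip at (98,328), about 10 mm inside the edge. The carrier stands at the buffers and the bystanders look unmoved. I'll hand in.

```bash
python3 -c "
from bench import job
print(job.close_job())"
```

```text
the job is handed in; nothing more can be done
None
```

I took the grey hook from the mat, dragged the carrier out and pressed it on the buffers. Then I unhooked, laid the hook back on the mat, let go and handed the job in at about 26 s; the system gave no verdict.

- **Pressing force:** sliding the carrier took about 3.9 N. I held a steady 15.7 N pull for over a second, so about 12 N on the buffers. The highest single reading was 16.5 N of pull, before subtracting friction. The hook also pulled upward on the bail by about 5 N during the hold, so the real buffer force may have been somewhat higher, though I estimate no more than about 14 N.
- **Hook at the end:** the last pictures show it upright on the mat, with the tip about 10 to 15 mm inside the mat's far edge. The two cameras differed by up to about 8 mm on the tip, but both place it on the mat.
- **Carrier at the end:** it stands at the buffers in its lane, and nothing else in the last crops appears moved. I could not measure whether it still presses on the buffers with more than 0.2 N. I inferred that from friction holding it as I eased the hook off.

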